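Wedge the lid of a cigar mould loose

ROBOT

A 7-joint arm with a two-finger parallel gripper is mounted at the origin on a cart in front of the work surface, level with it; the furniture and walls round the work are solid. World frame = base frame: x ahead of the robot, y to its left, z up, the work surface at z = 0. Lengths are in m, angles in degrees, forces in N, time in s.
With the tool pointing down it reaches from about 0.425 to 0.875 m from the base axis. Payload 4.7 kg.
Tool frame: the origin (TCP) lies midway between the tips of the shut fingers; the grasp point (between the pads) lies 19 mm behind it; z points along the fingers, y is the line along which they close (so a half turn about z gives the same grasp; the last joint's range is limited). The gripper opens to 87 mm and grips with 3 to 60 N. Pads are 19 mm wide; open, the fingers measure 117 mm over their backs; the gripper's body (75 mm by 190 mm) begins 51 mm behind the grasp point.
Start: joints at [-63.879, 18.392, -4.016, 83.108, 1.295, 78.541, -3.26], TCP at [0.278, 0.588, 0.223] pointing down, gripper open.
Joint ranges: [-163.93, 163.93], [-17.29, 119.83], [-79.2, 71.16], [3.27, 140.29], [-89.18, 269.18], [5.43, 117.66], [-154.24, 154.24]. Speed limits (degrees/s): [147.25, 147.25, 180, 180, 180, 180, 180].

INTERFACE

Orientations are given as [roll, pitch, yaw] about the fixed x, y, z axes, in that order (R = Rz(yaw) Ry(pitch) Rx(roll)).
In Python, from cell import env, viewer, boxes_of, masks_of gives the robot as it stands. The module is installed in compiled form; this text tells all that it offers.
- The arm moves only by the tool apply_moves, never from a script. Its argument "moves" is a list of rows, each a list of 7 numbers: the shift along the tool's x, y, z scaled (see below), then the turn, a rotation vector about the tool's x, y, z scaled (see below), then the opening, from 0 (shut) to 1 (fully open). A call has 1 to 20 rows; each row is the pose to reach, as a shift and turn from the pose commanded when the call began, along the tool's axes at that moment; what a row does not reach only later rows make up. The controller multiplies each number of a shift by 0.2 m and each number of a turn by 1.5 rad. A row lasts 1/10 s, in which the tool goes at most 50 mm and 8.59 degrees, less where a joint would pass 70% of its speed; a pose out of reach is approached as far as the arm can. A call with a number of a shift or a turn outside -1 to 1 is refused whole. A call with a gripper value outside its range is refused whole. The fingers move at their own pace and stop on an object; "grip_force" is the grip in N (left out, the last holds). Time passes only in rows, so rows that repeat a pose let the fingers close. It gives the time, the measured TCP pose, the force, the opening and the grip force at its end, in the units of the state.
- env.get_obs(): the state, without advancing time (a new reading comes with each control period).
- viewer.read_camera(name): name is "scene" or "top" or "wrist"; returns the picture (420x560x3 uint8, red, green, blue); there is no depth.
- viewer.get_calibration(name): a dict with "fov_y" (degrees; the focal length in pixels is half the picture's height over the tangent of half this angle, whatever the lens; pixels are square), "cx", "cy" (the principal point, pixels), "k1" (the pictures are not rectified: a ray, as slopes to the right and down, at radius r is drawn at 1 + k1 r^2 times it, then the intrinsics apply), "position" and "orientation" of the camera in the world. Camera axes: x right, y up, looking along -z (the intrinsics and any distortion apply to the point x, -y, -z); pixel columns grow to the right and rows downward; lengths in m; the calibration is good to about 2 mm. A picture is of the moment at which its call begins: read the wrist's pose just before it. get_calibration takes no time and is no camera call; for the wrist camera it gives the pose at the moment of the call.
- env.sign_off(): hands the job in; it is judged then, once.
Trained networks look in the newest picture that a camera, given by its name, has taken for a name from the list of things; names that differ only in an ending like _2 or _b are one class to them, and where a whole thing is asked for, a point or a joint stands for the part that bears it (a point fixed in the world has none). Each returns a list of dicts, best first, with "conf" (0 to 1); they miss things now and then, are a little off and sometimes report something else, mostly with a low value. They report only what shows in the picture. A call takes as long as a camera call.
- boxes_of(camera, target): "location" ([column, row] in pixels, amid what is visible of it).
- masks_of(camera, target): "pixels" (420x560 bool, what is visible of it) and "location" ([column, row] in pixels, amid what is visible of it).
The state is a dict: "time_s": time; "qpos": joint angles; "joint_velocities": joint speeds; "effort": joint torques, N m; "tool_pos": TCP position; "tool_rot": TCP orientation; "force": force on the tool from outside, world axes, zero at the start; "wrist_torque": the same for the moment, N m; "grip_width": finger opening in m; "grasp_force": force on a finger pad.
Only numpy, scipy, OpenCV 4.12 (cv2) and the standard library are available. Lean on these libraries where they do the work, as an engineer would, in place of code of your own. Each camera call takes 0.05 s, during which the arm holds its last target. There are 200 camera calls.

TASK

The lid of the wooden cigar mould has to come loose: take the loose wooden wedge by its grip block, put its thin end into the notch at the mould's front end and push it in under the lid, feeling for where it bites, until the lid's front edge just lifts off the lower half, about 4 mm and never as much as 10 mm, while its back edge stays down in its seat. Lift with the wedge alone, keeping the gripper and arm off the lid, and leave the rule, the pot and the holed wooden ring gauge where they are. Finish while still gripping the wedge in place with the lid resting on it: do not let go.

Things in the scene. Friction and masses are not known exactly. Their poses are not given: they have to be found in the camera images.
- mould: Lower half of a wooden cigar mould, screwed to the bench, 200 mm long, 112 wide. Origin: on the bench, below the middle of the lid's front lower edge; +x points into the mould (the way the wedge is pushed), z up. The lid's seat is 24 mm above the bench; cheeks 34 mm high guide the lid at both sides, a back stop 38 mm high stands 2 mm behind it.
- notch (a point): Middle of the notch's mouth, at its floor, 14 mm above the bench; axes as the mould's. The notch goes 70 mm in along +x, 40 mm wide, 10 mm high, its roof is the lid. Before it, at floor level, a flat sill juts out 30 mm towards -x, 70 mm wide.
- mould_lid: Loose upper half (lid) of the mould, a wooden slab 160 x 94 x 22 mm with two dark battens 8 mm high across its top, 0.4 to 0.85 kg; top 54 mm above the bench. Origin: middle of its front lower edge; +x points to its back, z up. At the start it lies on its seat, origin 24 mm above the bench; its origin's rise above that is the lift.
- lid_back (a point): Middle of the lid's back lower edge, 160 mm along +x from the lid's origin; 24 mm above the bench when seated.
- wedge: Loose pale wooden wedge, 80 g, lying flat, 115 mm long, 26 wide. Origin: underside, below the middle of its grip block; +x points to the thin end, z up. Grip block 40 mm long (x -20 to 20), 36 high, gripped across its 26 mm width (y). Underside flat; top slopes: 4 mm thick at the tip (x = 95), 1 mm more for every 5 mm: 10 mm thick (fills the notch) 30 mm from the tip, 14 mm at 50 mm.
- wedge_tip (a point): Tip of the wedge, at the underside, middle of its width: 95 mm along +x from the wedge's origin.
- rule_wood: Bystander: flat wooden rule 27 x 200 x 4 mm lying near the back edge of the tray. Origin: centre of underside, long side along its y.
- gum_pot: Bystander: small stoneware pot, 55 mm across, 49 mm high, in the right-hand tray. Origin: centre of underside.
- ring_gauge: Bystander: flat wooden plate with a row of holes, 46 x 150 x 9 mm, in the right-hand tray. Origin: centre of underside.

How it is judged (in metres and radians):
On the way, in this order (a step that is already met when the one before it is completed fails the run):
1. the wedge's thin end is in the notch, under the lid, with the lid still on its seat (x of wedge_tip in the frame of mould between 0.005 and 0.075 m and y of wedge_tip in the frame of mould between -0.022 and 0.022 m and z of wedge_tip in the frame of mould between 0.01 and 0.024 m and z of mould_lid in the frame of mould below 0.0255 m), for 0.05 s.
2. the gripped wedge lifts the lid's front edge by 2 mm or more (x of wedge_tip in the frame of mould between 0.005 and 0.075 m and y of wedge_tip in the frame of mould between -0.022 and 0.022 m and z of wedge_tip in the frame of mould between 0.01 and 0.024 m and z of mould_lid in the frame of mould above 0.026 m and contact force between wedge and mould_lid above 0.5 N and contact force between the fingers and wedge above 2 N), for 0.2 s.
At the end, for the whole second after the job is handed in: The gripper still grips the wedge (over 2 N), whose tip lies in the notch; the lid's front edge rests on the wedge (over 0.5 N), 2 to 8 mm above its seat, its back edge within 4 mm of its seat height, the lid not shifted by more than 6 mm, untouched by the robot, all at rest (all of step 2 and z of mould_lid in the frame of mould below 0.032 m and z of lid_back in the frame of mould between 0.019 and 0.028 m and x of mould_lid in the frame of mould between -0.006 and 0.008 m and y of mould_lid in the frame of mould between -0.006 and 0.006 m and contact force between each of the arm, the fingers and mould_lid below 0.3 N and linear speed of each of mould_lid, wedge below 0.01 m/s); the arm keeps its last pose, push and grip.
It fails at once if the lid's front edge is lifted 10 mm or more (z of mould_lid in the frame of mould above 0.034 m).
It fails at once if the gripper or arm pushes on the lid (contact force between any of the fingers, the arm and mould_lid above 2 N).
It fails at once if a bystander is moved (distance of any of rule_wood, gum_pot, ring_gauge from where it was at the start of the episode above 0.03 m).
It also fails if it takes over 45 s, if anything falls off the work surface, if the arm or the gripper's body presses on something with over 40 N, if the wrist force passes 120 N, or if a joint passes its speed limit or range.

## Working session

There is one attempt and no reset: what is moved stays moved. The work goes in short steps, Python scripts to look and compute and a tool call to move; the robot and the scene stay as the last step left them, time stands still between calls to the robot, and variables do not carry over. Pictures are saved under pics/ and viewed, at most 10 in all, crops included, and the job is handed in when it is done.

Besides the shell and the picture viewer there is one more tool, called as name(argument=value, ...) on one line, values as JSON. apply_moves: Moves the arm, as the interface text tells. Shifts and turns lie within -1 to 1; 1 stands for 0.2 m of shift or 1.5 rad of turn. Its arguments: {"type":"object","properties":{"moves":{"type":"array","items":{"type":"array","items":{"type":"number","minimum":-1,"maximum":1}}},"grip_force":{"type":"number"}},"required":["moves"]}

```bash
mkdir -p pics; cat > h.py <<'E'
import numpy as np, cv2
from scipy.spatial.transform import Rotation as R
from cell import env, viewer, boxes_of, masks_of
def rot(o):
    o=np.array(o,float)
    if o.shape==(3,3): return o
    if o.size==4: raise SystemExit(str(o))
    return R.from_euler('xyz',o,degrees=True).as_matrix()
def K(c):
    f=210/np.tan(np.radians(c['fov_y'])/2); return f
def pix2w(c,uv,z):
    f=K(c); d=np.array([(uv[0]-c['cx'])/f,(uv[1]-c['cy'])/f]); s=d.copy()
    for _ in range(30): s=d/(1+c['k1']*(s@s))
    r=rot(c['orientation'])@np.array([s[0],-s[1],-1]); p=np.array(c['position'])
    return p+r*(z-p[2])/r[2]
def w2pix(c,P):
    q=rot(c['orientation']).T@(np.array(P)-np.array(c['position'])); s=np.array([q[0],-q[1]])/-q[2]
    s=s*(1+c['k1']*(s@s)); return s*K(c)+[c['cx'],c['cy']]
def save(n,img): cv2.imwrite('pics/'+n+'.png',img[:,:,::-1])
E
python3 - <<'E'
from h import *
for n in ['scene','top']:
    im=viewer.read_camera(n); save(n+'0',im); c=viewer.get_calibration(n); print(n,c)
    for t in ['mould','mould_lid','wedge','rule_wood','gum_pot','ring_gauge']:
        for m in masks_of(n,t)[:1]:
            r=cv2.minAreaRect(np.argwhere(m['pixels'])[:,::-1].astype(np.float32)); print(t,round(m['conf'],2),np.round(m['location']),np.round(cv2.boxPoints(r)).tolist(), np.round(pix2w(c,m['location'],0),3))
print(env.get_obs())
E
```

```text
scene {'fov_y': 48.88148588576723, 'cx': 281.04087308213104, 'cy': 209.88316911610949, 'k1': 0.029817586259096175, 'position': array([-0.33940071, -0.44425349,  1.17036184]), 'orientation': array([ 43.7110025 ,   0.47700518, -52.84303888])}
mould 0.79 [238. 197.] [[215.0, 190.0], [253.0, 183.0], [256.0, 200.0], [219.0, 207.0]] [0.508 0.402 0.   ]
mould_lid 0.9 [226. 181.] [[204.0, 186.0], [211.0, 163.0], [252.0, 176.0], [245.0, 199.0]] [0.541 0.495 0.   ]
wedge 0.55 [285. 220.] [[270.0, 211.0], [277.0, 204.0], [296.0, 223.0], [289.0, 230.0]] [0.516 0.2   0.   ]
rule_wood 0.57 [299. 207.] [[274.0, 196.0], [277.0, 190.0], [325.0, 214.0], [322.0, 220.0]] [0.597 0.197 0.   ]
gum_pot 0.61 [355. 262.] [[348.0, 251.0], [366.0, 251.0], [366.0, 273.0], [348.0, 273.0]] [ 0.504 -0.085  0.   ]
ring_gauge 0.62 [383. 296.] [[362.0, 276.0], [375.0, 267.0], [405.0, 308.0], [392.0, 318.0]] [ 0.447 -0.217  0.   ]
top {'fov_y': 49.13758927433561, 'cx': 281.9400728552317, 'cy': 209.33974173169813, 'k1': -0.15943978877500378, 'position': array([0.41336559, 0.20576206, 1.24677543]), 'orientation': array([
[... 722 characters left out ...]
0.7, 'qpos': array([-63.8781739 ,  18.39061319,  -4.01828169,  83.1059428 ,
         1.29575916,  78.54148191,  -3.26002177]), 'joint_velocities': array([ 0.05965367,  0.02865505, -0.08034852,  0.07682338,  0.05332861,
       -0.00784218,  0.0948918 ]), 'effort': array([-3.61798084e-04, -4.90931189e+01, -4.02916521e-01, -3.12708700e+01,
       -6.36786455e-02,  3.33136891e-02, -8.47979265e-06]), 'tool_pos': array([0.27794796, 0.58760919, 0.22261581]), 'tool_rot': array([1.79992855e+02, 2.75205412e-03, 1.54689133e+02]), 'force': array([-0.07225513,  0.01536612,  0.04465885]), 'wrist_torque': array([-0.00852996, -0.02081942, -0.016825  ]), 'grasp_force': 0.0, 'grip_width': 0.08738394505473168}
```

```bash
python3 - <<'E'
import cv2
a=cv2.imread('pics/top0.png')[140:270,120:330]; cv2.imwrite('pics/t1.png',cv2.resize(a,(800,495),interpolation=cv2.INTER_CUBIC))
E
```

```text
(no output)
```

View pics/t1.png

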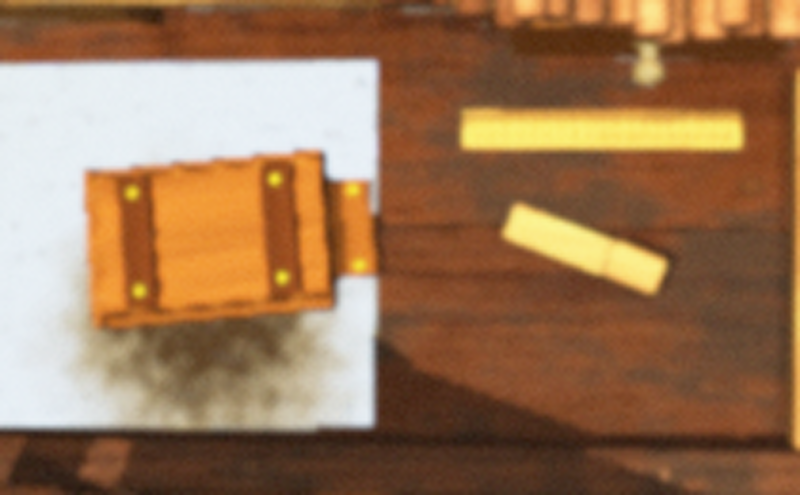

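View pics/scene0.png

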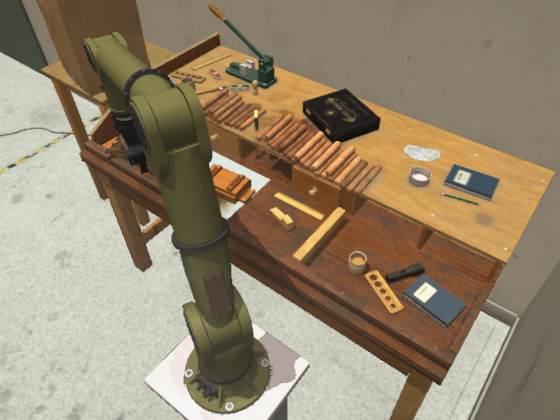

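The top view shows the mould with its sill facing right (crop ≈(355,228)). The wedge has its grip block at lower right (≈(635,268)) and its tip at the upper left (≈(510,222)). The rule lies above it, near the shelf.

```bash
python3 - <<'E'
from h import *
c=viewer.get_calibration('top')
g=lambda x,y,z:pix2w(c,(120+x*210/800,140+y*130/495),z)
fl,fr,bl,br=[g(*p,0.046) for p in [(322,152),(333,305),(87,172),(97,327)]]
print(np.round([fl,fr,bl,br],3))
ax=(bl+br-fl-fr)/2; print('lid len',np.linalg.norm(ax),'w',np.linalg.norm(fl-fr),'yaw',np.degrees(np.arctan2(ax[1],ax[0])),'front',(fl+fr)/2)
print('sill end',np.round([g(368,182,.014),g(375,273,.014)],3))
tip=(g(517,204,.003)+g(502,237,.003))/2; end=(g(668,262,.036)+g(656,295,.036))/2
d=tip-end; print('wedge',tip,end,np.hypot(*d[:2]),np.degrees(np.arctan2(d[1],d[0])), end+d/np.hypot(*d[:2])*.02)
E
```

```text
[[0.573 0.394 0.046]
 [0.467 0.383 0.046]
 [0.556 0.559 0.046]
 [0.448 0.548 0.046]]
lid len 0.16597685820566643 w 0.10649904676963229 yaw 95.98951157019492 front [0.51955092 0.38841393 0.046     ]
sill end [[0.556 0.365 0.014]
 [0.491 0.359 0.014]]
wedge [0.53109576 0.26469917 0.003     ] [0.4894085 0.1565819 0.036    ] 0.11587567130425291 68.91463570566249 [0.49660367 0.17524281 0.03030424]
```

apply_moves(moves=[[-0.94,-0.685,0,0,0,0.5,1],[-0.94,-0.685,0,0,0,0.5,1],[-0.94,-0.685,0,0,0,0.5,1],[-0.94,-0.685,0,0,0,0.5,1],[-0.94,-0.685,0,0,0,0.5,1],[-0.94,-0.685,0,0,0,0.5,1],[-0.94,-0.685,0,0,0,0.5,1]])

```text
time_s: 1.4
tool_pos: [0.3896, 0.3832, 0.223]
tool_rot: [180.0, -0.1, 111.7]
force: [0.0, 0.7, 0.6]
grip_width: 0.0874
grasp_force: 0.0
```

```bash
cat >> h.py <<'E'
def to(P,yaw):
    o=env.get_obs(); Rt=rot(o['tool_rot']); print('pos',np.round(o['tool_pos'],4),np.round(o['tool_rot'],2),'F',np.round(o['force'],2),'t',o['time_s'],'w',round(o['grip_width'],4),'gf',o['grasp_force'])
    s=Rt.T@(np.array(P)-o['tool_pos'])/0.2; r=R.from_matrix(Rt.T@rot([180,0,yaw])).as_rotvec()/1.5
    print('shift',np.round(s,4),'turn',np.round(r,4))
E
python3 -c "
from h import *
to([.5,.185,.16],69); print(env.get_obs()['qpos'])"
```

```text
pos [0.3896 0.3832 0.223 ] [ 1.7996e+02 -6.0000e-02  1.1168e+02] F [0.01 0.67 0.61] t 1.4 w 0.0874 gf 0.0
shift [-1.1249  0.1465  0.3139] turn [ 1.000e-04 -8.000e-04  4.966e-01]
[-53.65556064   5.65515851   6.84280981  98.30983103  -0.73357821
  76.01770163 -24.98561675]
```

apply_moves(moves=[[-1,0.14,0.2,0,0,0.497,1],[-1,0.14,0.2,0,0,0.497,1],[-1,0.14,0.2,0,0,0.497,1],[-1,0.14,0.2,0,0,0.497,1],[-1,0.14,0.2,0,0,0.497,1],[-1,0.14,0.2,0,0,0.497,1],[-1,0.14,0.2,0,0,0.497,1],[-1,0.14,0.2,0,0,0.497,1]])

```text
time_s: 2.2
tool_pos: [0.4885, 0.2107, 0.1827]
tool_rot: [-180.0, -0.0, 69.4]
force: [0.5, -0.1, 0.4]
grip_width: 0.0868
grasp_force: 0.0
```

```bash
python3 - <<'E'
from h import *
to([.4966,.1752,.12],69)
c=viewer.get_calibration('wrist'); im=viewer.read_camera('wrist'); save('w1',im); print(c)
for t in ['wedge']:
    for m in masks_of('wrist',t)[:1]:
        r=cv2.minAreaRect(np.argwhere(m['pixels'])[:,::-1].astype(np.float32)); print(m['conf'],m['location'],cv2.boxPoints(r).tolist())
for p in [[.4966,.1752,.036],[.531,.265,.004]]: print(w2pix(c,p))
E
```

```text
pos [0.4885 0.2107 0.1827] [-1.7998e+02 -4.0000e-02  6.9410e+01] F [ 0.51 -0.09  0.37] t 2.2 w 0.0868 gf 0.0
shift [-0.152   0.1006  0.3135] turn [-0.0002 -0.0005  0.0048]
{'fov_y': 63.707500425020406, 'cx': 280.59995408887227, 'cy': 203.99142837358508, 'k1': -0.0671296132824045, 'position': array([0.51454061, 0.28280436, 0.34469066]), 'orientation': array([-16.11317173,   0.04705791, -20.57638529])}
[302.63017928 221.7724722 ]
[302.95225887 118.3443347 ]
```

View pics/w1.png

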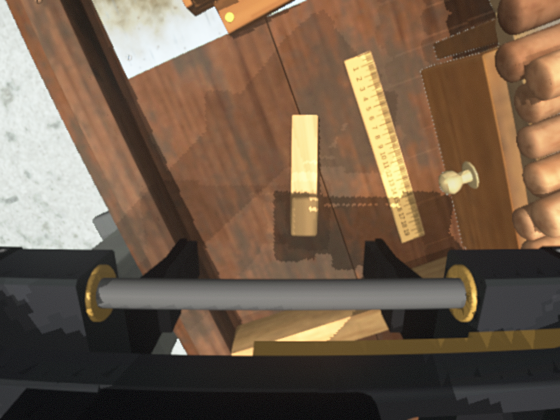

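The wrist view shows the wedge nearly vertical in the image, with its tip edge at (305.5,114) and its block end at (304,236). The rule and front rail are well clear of it.

```bash
python3 - <<'E'
from h import *
c=viewer.get_calibration('wrist')
tip=pix2w(c,(305.5,114),.004); end=pix2w(c,(304,236.5),.036); d=(tip-end)[:2]; L=np.hypot(*d); u=d/L
yaw=np.degrees(np.arctan2(*d[::-1])); P=tip[:2]-95*u*.001; P2=end[:2]+.02*u
print(tip,end,L,yaw,P,P2); Q=(P+P2)/2
to([*Q,.008],yaw)
E
```

```text
[0.53513064 0.26711511 0.004     ] [0.49292246 0.1595081  0.036     ] 0.11558891778109234 68.58271108316627 [0.50044066 0.17867527] [0.50022561 0.17812702]
pos [0.4887 0.2099 0.1828] [-1.800e+02 -3.000e-02  6.929e+01] F [-0.34 -0.21  0.21] t 2.3 w 0.0873 gf 0.0
shift [-0.1272  0.1102  0.8738] turn [-0.     -0.0004  0.0082]
```

apply_moves(moves=[[-0.127,0.11,0.2,0,0,0.008,0.7],[-0.127,0.11,0.45,0,0,0.008,0.65],[-0.127,0.11,0.6,0,0,0.008,0.65],[-0.127,0.11,0.7,0,0,0.008,0.65],[-0.127,0.11,0.78,0,0,0.008,0.65],[-0.127,0.11,0.84,0,0,0.008,0.65],[-0.127,0.11,0.873,0,0,0.008,0.65],[-0.127,0.11,0.873,0,0,0.008,0.65],[-0.127,0.11,0.873,0,0,0.008,0],[-0.127,0.11,0.873,0,0,0.008,0],[-0.127,0.11,0.873,0,0,0.008,0],[-0.127,0.11,0.873,0,0,0.008,0],[-0.127,0.11,0.873,0,0,0.008,0],[-0.127,0.11,0.873,0,0,0.008,0],[-0.127,0.11,0.873,0,0,0.008,0]], grip_force=30)

```text
time_s: 3.8
tool_pos: [0.5009, 0.1765, 0.0083]
tool_rot: [180.0, -0.0, 68.3]
force: [-0.8, 0.3, 3.4]
grip_width: 0.0261
grasp_force: 30.0
```

```bash
python3 - <<'E'
from h import *
to([.5345,.245,.08],95.9)
E
```

```text
pos [0.5009 0.1765 0.0083] [ 1.800e+02 -2.000e-02  6.831e+01] F [-0.85  0.29  3.36] t 3.8 w 0.0261 gf 30.000231843441725
shift [ 0.3807  0.0295 -0.3584] turn [ 1.00e-04 -2.00e-04 -3.21e-01]
```

apply_moves(moves=[[0,0,-0.1,0,0,0,0],[0,0,-0.3,0,0,0,0],[0.1,0.01,-0.36,0,0,-0.1,0],[0.25,0.02,-0.36,0,0,-0.2,0],[0.33,0.03,-0.36,0,0,-0.3,0],[0.38,0.03,-0.36,0,0,-0.321,0],[0.38,0.03,-0.36,0,0,-0.321,0],[0.38,0.03,-0.36,0,0,-0.321,0],[0.38,0.03,-0.36,0,0,-0.321,0]])

```text
time_s: 4.7
tool_pos: [0.5341, 0.2433, 0.0797]
tool_rot: [-180.0, 0.0, 95.7]
force: [0.4, 0.3, -0.9]
grip_width: 0.0255
grasp_force: 30.0
```

```bash
python3 - <<'E'
from h import *
to([.5345,.245,.08],95.9)
c=viewer.get_calibration('wrist'); im=viewer.read_camera('wrist'); save('w2',cv2.resize(im,(800,600),interpolation=cv2.INTER_CUBIC))
print(c['position'],c['orientation'])
E
```

```text
pos [0.5341 0.2433 0.0797] [-1.7996e+02  5.0000e-02  9.5730e+01] F [ 0.35  0.34 -0.91] t 4.7 w 0.0255 gf 29.99931969679892
shift [ 0.0084  0.0026 -0.0016] turn [-0.0005  0.0006 -0.002 ]
[0.52579081 0.32017998 0.24149236] [-16.19567812   0.0582141    5.74492823]
```

View pics/w2.png

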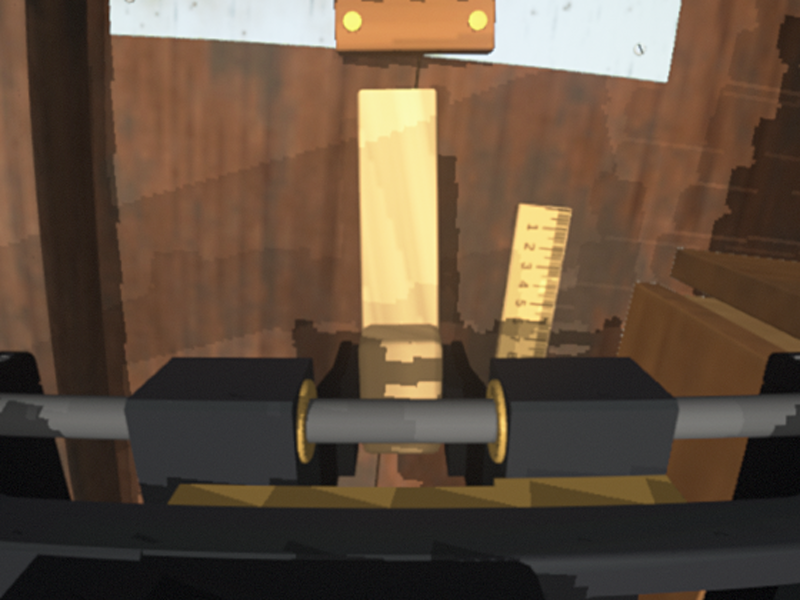

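The wrist view shows the wedge gripped straight, with its tip mid at (397,89) of 800 px. The sill's front edge spans cols 336–495 at row ≈37–52.

```bash
python3 - <<'E'
from h import *
c=viewer.get_calibration('wrist'); k=.7
g=lambda x,y,z:pix2w(c,(x*k,y*k),z)
o=env.get_obs(); T=o['tool_pos']; Rt=rot(o['tool_rot'])
tl,tr=g(359,89,.0757),g(436,89,.0757); tip=(tl+tr)/2; print('tip',tip,np.linalg.norm(tl-tr),'in tool',Rt.T@(tip-T))
print('blockfront',Rt.T@((g(361,326,.108)+g(440,326,.108))/2-T))
for a,b,z in [((336,37),(495,37),.014),((336,52),(495,52),0.0)]:
    a,b=g(*a,z),g(*b,z); d=(a-b); print('sill',a,b,np.linalg.norm(d),(a+b)/2,'yaw',np.degrees(np.arctan2(d[1],d[0]))-90)
a,b=g(352,21,.014),g(478,20,.014); d=a-b; print(a,b,(a+b)/2,np.linalg.norm(d),np.degrees(np.arctan2(d[1],d[0]))-90)
E
```

```text
tip [0.52260944 0.33993458 0.0757    ] 0.024847354714616732 in tool [ 0.0971652  -0.00186999  0.00406377]
blockfront [ 0.02789865 -0.0008704  -0.02819598]
sill [0.49274947 0.36602986 0.014     ] [0.56138339 0.37309902 0.014     ] 0.06899701809633484 [0.52706643 0.36956444 0.014     ] yaw -264.1193784070458
sill [ 4.91193413e-01  3.62350884e-01 -2.77555756e-17] [0.56448251 0.36989101 0.        ] 0.07367594900652684 [ 5.27837962e-01  3.66120946e-01 -1.38777878e-17] yaw -264.12596669043074
[0.4991485  0.37312405 0.014     ] [0.553116   0.37908997 0.014     ] [0.52613225 0.37610701 0.014     ] 0.05429625308086974 -263.6917564319823
```

apply_moves(moves=[[0,0.038,0.1,0,0,0,0],[0,0.038,0.2,0,0,0,0],[0,0.038,0.265,0,0,0,0],[0.05,0.038,0.268,0,0,0,0],[0.12,0.038,0.268,0,0,0,0],[0.18,0.038,0.268,0,0,0,0],[0.225,0.038,0.268,0,0,0,0],[0.225,0.038,0.268,0,0,0,0],[0.225,0.038,0.268,0,0,0,0]])

```text
time_s: 5.65
tool_pos: [0.5375, 0.2906, 0.0267]
tool_rot: [180.0, 0.0, 95.9]
force: [0.8, -1.3, -1.0]
grip_width: 0.0258
grasp_force: 30.0
```

```bash
python3 - <<'E'
from h import *
to([.5345,.245,.08],95.9)
im=viewer.read_camera('wrist'); save('w3',cv2.resize(im,(800,600),interpolation=cv2.INTER_CUBIC))
E
```

```text
pos [0.5375 0.2906 0.0267] [179.97   0.    95.95] F [ 0.83 -1.34 -0.96] t 5.65 w 0.0258 gf 29.99934812542051
shift [-0.2254 -0.0383 -0.2663] turn [0.0004 0.0001 0.0006]
```

View pics/w3.png

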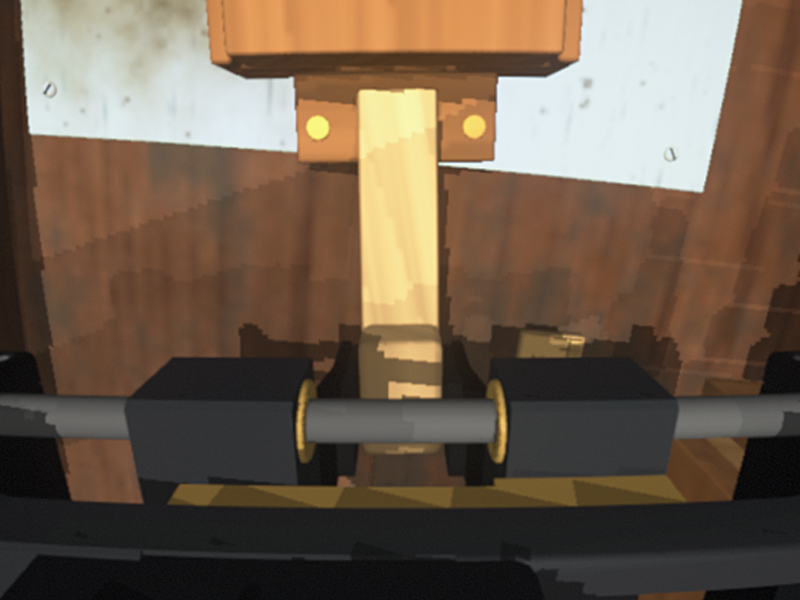

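The wedge tip (mid col 397) is centred on the sill (297–496) and sits just before the notch.

apply_moves(moves=[[0,0,0.012,0,0,0,0],[0.03,0,0.014,0,0,0,0],[0.06,0,0.014,0,0,0,0],[0.09,0,0.014,0,0,0,0],[0.12,0,0.014,0,0,0,0],[0.14,0,0.014,0,0,0,0],[0.15,0,0.014,0,0,0,0],[0.15,0,0.014,0,0,0,0],[0.15,0,0.014,0,0,0,0]])

```text
time_s: 6.6
tool_pos: [0.5344, 0.3198, 0.0236]
tool_rot: [180.0, 0.0, 95.9]
force: [-0.2, 0.0, -0.8]
grip_width: 0.0258
grasp_force: 30.0
```

apply_moves(moves=[[0,0,0.0025,0,0,0,0],[0,0,0.005,0,0,0,0],[0,0,0.0075,0,0,0,0],[0,0,0.0075,0,0,0,0],[0,0,0.0075,0,0,0,0]])

```text
time_s: 7.1
tool_pos: [0.5344, 0.3198, 0.0223]
tool_rot: [180.0, 0.0, 95.9]
force: [-0.5, -0.1, 1.1]
grip_width: 0.0254
grasp_force: 30.0
```

apply_moves(moves=[[0.02,0,0,0,0,0,0],[0.04,0,0,0,0,0,0],[0.05,0,0,0,0,0,0],[0.05,0,0,0,0,0,0],[0.05,0,0,0,0,0,0]])

```text
time_s: 7.6
tool_pos: [0.5338, 0.3288, 0.0223]
tool_rot: [180.0, 0.1, 95.9]
force: [-0.2, -5.3, 3.6]
grip_width: 0.026
grasp_force: 30.0
```

```bash
python3 - <<'E'
from h import *
to([.5345,.245,.08],95.9)
c=viewer.get_calibration('wrist'); im=viewer.read_camera('wrist'); save('w4',cv2.resize(im[:300],(800,429),interpolation=cv2.INTER_CUBIC))
print(c['position'],c['orientation'])
E
```

```text
pos [0.5338 0.3288 0.0223] [1.7999e+02 1.0000e-01 9.5870e+01] F [-0.17 -5.31  3.64] t 7.6 w 0.026 gf 30.000356608070433
shift [-0.4174 -0.0395 -0.2877] turn [ 0.0002  0.0012 -0.0004]
[0.52515741 0.40578    0.18409402] [-1.62462906e+01  7.66452351e-05  5.87913891e+00]
```

View pics/w4.png

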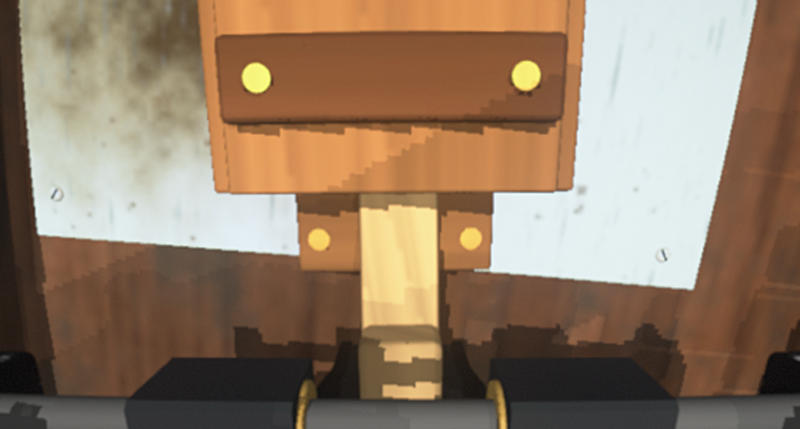

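The lid's front top edge is at row ≈191, cols 214–574, and the wedge enters the notch centred (cols 360–438).

```bash
python3 - <<'E'
from h import *
c=viewer.get_calibration('wrist'); k=.7
g=lambda x,y,z:pix2w(c,(x*k,y*k),z)
o=env.get_obs(); T=o['tool_pos']; Rt=rot(o['tool_rot'])
for r in [(395,191,.046),(395,191,.034),(400,326,.050),(400,268,.0)]: print(Rt.T@(g(*r)-T))
print(o['force'])
E
```

```text
[ 0.06670074 -0.00242714 -0.02378228]
[ 0.06578507 -0.0025737  -0.01178074]
[ 0.02775395 -0.0010217  -0.02771513]
[ 0.03347124 -0.0011194   0.02227512]
[ 0.46149069 -5.10390004  4.38479527]
```

apply_moves(moves=[[0.01,0,0,0,0,0,0],[0.02,0,0,0,0,0,0],[0.03,0,0,0,0,0,0],[0.04,0,0,0,0,0,0],[0.05,0,0,0,0,0,0],[0.05,0,0,0,0,0,0],[0.05,0,0,0,0,0,0]])

```text
time_s: 8.35
tool_pos: [0.5335, 0.3372, 0.0223]
tool_rot: [180.0, 0.2, 95.8]
force: [1.4, -7.5, 4.8]
grip_width: 0.026
grasp_force: 30.0
```

```bash
python3 - <<'E'
from h import *
to([.5345,.245,.08],95.9)
c=viewer.get_calibration('wrist'); im=viewer.read_camera('wrist'); save('w5',cv2.resize(im[:300],(800,429),interpolation=cv2.INTER_CUBIC))
E
```

```text
pos [0.5335 0.3372 0.0223] [179.96   0.19  95.79] F [ 1.41 -7.48  4.84] t 8.35 w 0.026 gf 30.000449451617897
shift [-0.4599 -0.0415 -0.2868] turn [ 0.0004  0.0022 -0.0012]
```

View pics/w5.png

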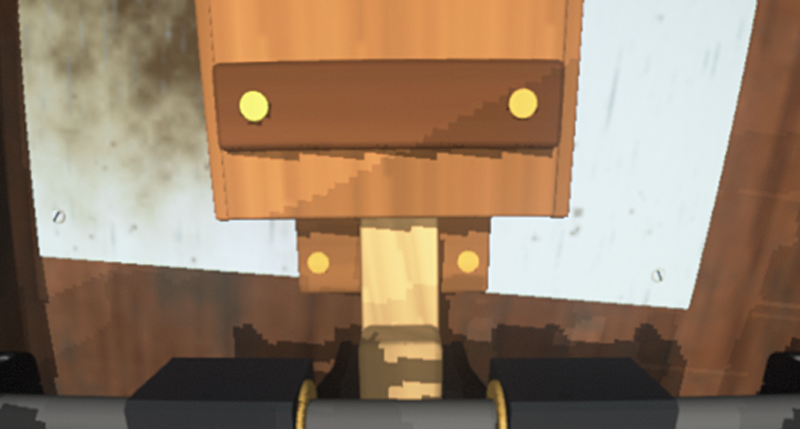

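apply_moves(moves=[[0.01,0,0,0,0,0,0],[0.02,0,0,0,0,0,0],[0.03,0,0,0,0,0,0],[0.04,0,0,0,0,0,0],[0.05,0,0,0,0,0,0],[0.05,0,0,0,0,0,0],[0.05,0,0,0,0,0,0],[0.05,0,0,0,0,0,0],[0.05,0,0,0,0,0,0]])

```text
time_s: 9.3
tool_pos: [0.5326, 0.3471, 0.0224]
tool_rot: [180.0, 0.2, 95.8]
force: [1.0, -6.3, 4.4]
grip_width: 0.0257
grasp_force: 30.0
```

```bash
python3 - <<'E'
from h import *
to([.5345,.245,.08],95.9)
c=viewer.get_calibration('wrist'); im=viewer.read_camera('wrist'); save('w6',cv2.resize(im[:300],(800,429),interpolation=cv2.INTER_CUBIC))
E
```

```text
pos [0.5326 0.3471 0.0224] [179.95   0.19  95.79] F [ 0.95 -6.31  4.44] t 9.3 w 0.0257 gf 30.00030321534723
shift [-0.51   -0.042  -0.2866] turn [ 0.0006  0.0022 -0.0013]
```

View pics/w6.png

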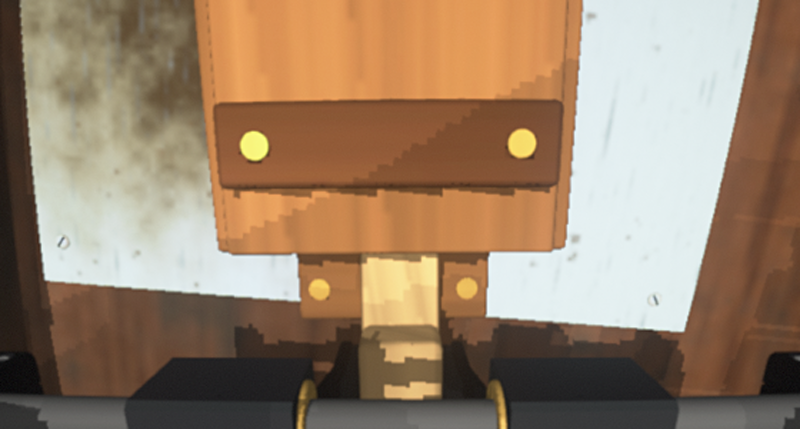

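The lid's front edge is at row ≈253 and the wedge's visible part runs from row 255 to the block at 326. All of it is still straight.

```bash
python3 - <<'E'
from h import *
c=viewer.get_calibration('wrist'); k=.7
g=lambda x,y,z:pix2w(c,(x*k,y*k),z)
o=env.get_obs(); T=o['tool_pos']; Rt=rot(o['tool_rot'])
for r in [(395,254,.046),(395,254,.050),(395,255,.028)]: print(Rt.T@(g(*r)-T))
# batten-screw separation at z .054/.058: three frames' scale gives height change
for n,a,b in [('w4',(256,78),(526,76)),('w5',(254,106),(523,104)),('w6',(254,146),(522,144))]:
    A,B=g(*a,.054),g(*b,.054); print(n,np.linalg.norm(A-B))
print(o['force'])
E
```

```text
[ 0.04860132 -0.00246375 -0.02380021]
[ 0.04943124 -0.00241348 -0.02780287]
[ 0.04453069 -0.00269099 -0.00578719]
w4 0.06819731244918859
w5 0.06878279988530056
w6 0.06981199727755251
[ 1.18687688 -7.59635505  4.09237322]
```

apply_moves(moves=[[0.005,0,0,0,0,0,0],[0.01,0,0,0,0,0,0],[0.01,0,0,0,0,0,0],[0.01,0,0,0,0,0,0],[0.01,0,0,0,0,0,0],[0.01,0,0,0,0,0,0],[0.01,0,0,0,0,0,0],[0.01,0,0,0,0,0,0],[0.01,0,0,0,0,0,0],[0.01,0,0,0,0,0,0]])

```text
time_s: 10.35
tool_pos: [0.5325, 0.3488, 0.0224]
tool_rot: [180.0, 0.2, 95.8]
force: [0.9, -6.7, 4.4]
grip_width: 0.0258
grasp_force: 30.0
```

```bash
python3 - <<'E'
from h import *
to([.5345,.245,.08],95.9)
print(env.sign_off())
E
```

```text
pos [0.5325 0.3488 0.0224] [179.96   0.21  95.78] F [ 0.92 -6.69  4.4 ] t 10.35 w 0.0258 gf 30.000368678011
shift [-0.5184 -0.0421 -0.2862] turn [ 0.0005  0.0024 -0.0014]
the job is handed in; nothing more can be done
None
```

I handed the job in at 10.35 s with the wedge still gripped at 30 N about 50 mm into the notch and the lid's front edge resting on it, lifted an estimated 4 mm (measured from the camera, good to about 1 mm); the sign-off returned no verdict.

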